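# Catch washed bearing caps from the drain chute

### The arm

A 6-joint arm with a two-finger parallel gripper is mounted at the origin on the work surface. World frame = base frame: x ahead of the robot, y to its left, z up, the work surface at z = 0. Lengths are in m, angles in rad, forces in N, time in s.
With the tool pointing down it reaches from about 0.35 to 0.775 m from the base axis. Payload 5.5 kg.
Tool frame: the origin (TCP) lies at the very end of the fingers, on their centre line; the grasp point (between the pads) lies 19 mm behind it (env.grip_point_offset is the distance from the TCP to the grasp point, in m); z points along the fingers, y is the line along which they close (so a half turn about z gives the same grasp; the last joint's range is limited). The gripper opens to 85 mm and grips with 20 to 120 N. Pads are 22 mm wide; open, the fingers measure 114 mm over their backs; the gripper's body (76 mm by 85 mm) begins 54 mm behind the grasp point. The pads swing forward as they close: fully open they stand 13 mm farther back than shut.
Start: joints at [-1.424, 0.313, 0.046, 1.304, 0, 1.431], TCP at [0.163, -0.552, 0.231] pointing down, gripper open.
Joint ranges: [-2.76, 2.76], [-0.86, 1.69], [-1.03, 1.26], [-2.2, 2.34], [-1.47, 1.5], [-3.14, 3.14]. Speed limits (rad/s): [2.57, 2.57, 3.14, 3.14, 3.14, 3.14].

### API

Orientations are given as a unit quaternion [w, x, y, z].
In Python, from workcell import sensors, imaging, workorder, env gives the robot as it stands.
- The arm moves only by the shell command python3 -m handwheel 'ROWS' [FORCE]. ROWS is JSON, a list of rows, each a list of 5 numbers: the shift along the tool's x, y, z in mm, then the turn about the tool's z in rad, then the opening, from 0 (shut) to 1 (fully open). A call has 1 to 8 rows; each row is the pose to reach, as a shift and turn from the pose commanded when the call began, along the tool's axes at that moment; what a row does not reach only later rows make up. A row lasts 1/10 s, in which the tool goes at most 50 mm and 8.59 degrees, less where a joint would pass 70% of its speed; a pose out of reach is approached as far as the arm can. A call with a gripper value outside its range is refused whole. The fingers move at their own pace and stop on an object; FORCE is the grip in N (left out, the last holds). Time passes only in rows, so rows that repeat a pose let the fingers close. It gives the time, the measured TCP pose, the force, the opening and the grip force at its end, in the units of the state.
- sensors.get_state(): the state, without advancing time (a new reading comes with each control period).
- imaging.read_camera(name): name is "scene" or "top"; returns a dict with "color" (384x512x3 uint8, blue, green, red), "z_map" (384x512 float32, m along the optical axis (not along the pixel's ray), 0 where there is no reading), "fx", "fy", "cx", "cy" (pixels), "k1" (the pictures are not rectified: a ray, as slopes to the right and down, at radius r is drawn at 1 + k1 r^2 times it, then the intrinsics apply), "xyz" and "rotation" of the camera in the world. Camera axes: x right, y down, z forward; pixel columns grow to the right and rows downward; lengths in m; the calibration is good to about 2 mm. A picture is of the moment at which its call begins.
- workorder.hand_in(): hands the job in; it is judged then, once.
The state is a dict: "clock": time; "joint_pos": joint angles; "qvel": joint speeds; "tau": joint torques, N m; "tcp_pos": TCP position; "orientation": TCP orientation; "wrist_force": force on the tool from outside, world axes, zero at the start; "ft_torque": the same for the moment, N m; "finger_gap": finger opening in m; "grip_force": force on a finger pad.
Only numpy, scipy, OpenCV 4.12 (cv2) and the standard library are available. Lean on these libraries where they do the work, as an engineer would, in place of code of your own. Each camera call takes 0.05 s, during which the arm holds its last target. There are 200 camera calls.

### The job

Pick up the steel dish by its red grip, hold it level under the chute's mouth and raise it so that its two side rims push up the yellow feet and open the gate, and catch all three bearing caps as they slide out. Let the gate fall shut again, then set the dish with the caps wholly on the blue mat, upright, and let go. Drop no cap outside the dish, do not open the gate in any other way, and leave the other things on the bench where they are.

Things in the scene. Friction and masses are not known exactly. Their poses are not given: they have to be found in the camera images.
- station: Fixed drain chute: open aluminium trough, 40 mm wide inside, 30 mm walls, 200 mm long, descending at 42 degrees to its lip, on a red post. Origin on the bench right below the lip; x level, pointing back up the chute (pieces come out towards -x), z up. Free space under the lip back to x = 65 mm (base plate, 12 mm high, y +-70 mm); post from x = 110 mm. Two guide rods at y = +-30 mm, to 105 mm above the lip.
- lip (a point): Middle of the chute's lip (lower edge of its floor), 190 mm above the bench; axes as the station. Caps slide off it at up to about 1 m/s and land about 20 to 60 mm on its -x side.
- gate (a joint): Height of the yellow gate (m): 0 shut, 0.048 fully up. Slides straight up, falls shut by its own weight (90 g, no spring). Its 52 mm wide plate closes the mouth 3 mm in front of the lip; a cross bar (124 mm wide, top 52 mm above the lip when shut) carries a leg and foot on either side. Caps are held until it is about 0.03 up, then all slide out within about a second; raise it 0.040 or more.
- gate_feet (a point): Point half-way between the gate's two yellow feet, level with their undersides: 78 mm below the lip with the gate shut (112 mm above the bench), 8 mm to the -x side of the lip; rises with the gate. The feet are flat pads, 30 mm long (x), 34 mm wide, centred at y = +-56 mm. The dish's side rims fit under them; pushing both up opens the gate. Axes as the station.
- dish_center (a point): Centre of the steel catch dish, half-way up (22.5 mm above its underside): an open box 130 mm long (x), 116 mm wide (y) and 45 mm high, walls and floor 4 mm, 140 to 190 g. x points from the grip's end to the far end, z up.
- dish_handle (a point): Centre of the dish's upright red grip block: 30 mm (x) by 24 mm (y) by 52 mm tall, standing on the middle of the dish's -x end wall, from the rim (45 mm above the underside) to 97 mm. This point is 72 mm above the underside and 62 mm to the -x side of the dish's centre. To be pinched from above across its 24 mm (y). Axes as the dish.
- mat: Flat blue square mat, 220 by 220 mm, 4 mm thick, fixed to the bench; origin at the centre of its underside, axes along its edges.
- cap1_center (a point): Centre of camshaft bearing cap 1 (lowest in the chute): aluminium, 40 mm long (x), 32 mm wide, a 14 mm thick flat foot with a round hump across its middle, 26 mm high in all, 40 to 65 g; the point is 13 mm above its flat side. They lie flat in single file, x up the chute.
- cap2_center (a point): Centre of camshaft bearing cap 2 (middle in the chute): aluminium, 40 mm long (x), 32 mm wide, a 14 mm thick flat foot with a round hump across its middle, 26 mm high in all, 40 to 65 g; the point is 13 mm above its flat side. They lie flat in single file, x up the chute.
- cap3_center (a point): Centre of camshaft bearing cap 3 (highest in the chute): aluminium, 40 mm long (x), 32 mm wide, a 14 mm thick flat foot with a round hump across its middle, 26 mm high in all, 40 to 65 g; the point is 13 mm above its flat side. They lie flat in single file, x up the chute.
- oil_bottle: Bystander: yellow oil bottle with green cap, 60 mm across, 160 mm tall; origin at the middle of its underside.
- cleaner_can: Bystander: red and white can, 66 mm across, 150 mm tall; origin at the middle of its underside.
- bowl: Bystander: steel bowl, 120 mm across, 40 mm high; origin at the middle of its underside.
- parts_box: Bystander: cardboard box 90 x 130 x 50 mm; origin at the middle of its underside.
- spanner: Bystander: steel spanner, 160 mm long, lying flat (about 10 mm high) on the robot's side of the bench; origin at the middle of its underside.
- piston: Bystander: aluminium piston, 66 mm across, 54 mm high; origin at the middle of its underside.

How it is judged:
On the way, in this order (a step that is already met when the one before it is completed fails the run):
1. the gate is being raised (25 mm or more) by the rims of the dish, held up under the chute (value of joint gate above 0.025 m and height (world z) of dish_center above 0.08 m and z of gate_feet in the frame of dish_center between 0.012 and 0.034 m), for 0.02 s.
2. all three caps lie in the dish while it is still held up at the chute (x of cap1_center in the frame of dish_center between -0.062 and 0.062 m and y of cap1_center in the frame of dish_center between -0.056 and 0.056 m and z of cap1_center in the frame of dish_center between -0.03 and 0.035 m and x of cap2_center in the frame of dish_center between -0.062 and 0.062 m and y of cap2_center in the frame of dish_center between -0.056 and 0.056 m and z of cap2_center in the frame of dish_center between -0.03 and 0.035 m and x of cap3_center in the frame of dish_center between -0.062 and 0.062 m and y of cap3_center in the frame of dish_center between -0.056 and 0.056 m and z of cap3_center in the frame of dish_center between -0.03 and 0.035 m and height (world z) of dish_center above 0.08 m and horizontal distance between lip and dish_center below 0.12 m), for 0.1 s.
3. the gate is shut again, with the caps in the dish (x of cap1_center in the frame of dish_center between -0.062 and 0.062 m and y of cap1_center in the frame of dish_center between -0.056 and 0.056 m and z of cap1_center in the frame of dish_center between -0.03 and 0.035 m and x of cap2_center in the frame of dish_center between -0.062 and 0.062 m and y of cap2_center in the frame of dish_center between -0.056 and 0.056 m and z of cap2_center in the frame of dish_center between -0.03 and 0.035 m and x of cap3_center in the frame of dish_center between -0.062 and 0.062 m and y of cap3_center in the frame of dish_center between -0.056 and 0.056 m and z of cap3_center in the frame of dish_center between -0.03 and 0.035 m and value of joint gate below 0.005 m), for 0.05 s.
At the end, for the whole second after the job is handed in: All three caps lie in the dish; the dish stands upright (within 0.06 rad) and flat on the mat with its centre within 56 mm of the mat's centre along each of the mat's axes; dish and caps are at rest; the gate is shut (below 5 mm) (all of step 3 and x of dish_center in the frame of mat between -0.056 and 0.056 m and y of dish_center in the frame of mat between -0.056 and 0.056 m and z of dish_center in the frame of mat between 0.02 and 0.033 m and angle between dish_center's own z axis and vertical below 0.06 rad and linear speed of each of dish, cap1, cap2, cap3 below 0.03 m/s); the robot touches nothing.
It fails at once if a cap falls anywhere but into the dish ((height (world z) of cap1_center below 0.06 m and distance between cap1_center and dish_center above 0.1 m) or (height (world z) of cap2_center below 0.06 m and distance between cap2_center and dish_center above 0.1 m) or (height (world z) of cap3_center below 0.06 m and distance between cap3_center and dish_center above 0.1 m)).
It fails at once if the gate is opened while the dish is not held up under it (value of joint gate above 0.02 m and (height (world z) of dish_center below 0.08 m or horizontal distance between lip and dish_center above 0.12 m)).
It fails at once if another thing on the bench is moved more than 40 mm or knocked over (distance of any of oil_bottle, cleaner_can, bowl, parts_box, spanner, piston from where it was at the start of the episode above 0.04 m or angle between any of oil_bottle, cleaner_can, bowl, parts_box, spanner, piston's own z axis and vertical above 0.6 rad).
It also fails if it takes over 53 s, if anything falls off the work surface, if the arm or the gripper's body presses on something with over 40 N, if the wrist force passes 120 N, or if a joint passes its speed limit or range.

## Working session

There is one attempt and no reset: what is moved stays moved. The work goes in short steps, Python scripts to look and compute and a shell command to move; the robot and the scene stay as the last step left them, time stands still between calls to the robot, and variables do not carry over. Pictures are saved under pics/ and viewed, at most 10 in all, crops included, and the job is handed in when it is done.

```bash
mkdir -p pics; ls; cat > h.py <<'E'
import numpy as np, cv2, pickle
from workcell import sensors, imaging, workorder, env
def grab(name,tag):
    c=imaging.read_camera(name); pickle.dump(c,open(f'pics/{tag}.pkl','wb')); cv2.imwrite(f'pics/{tag}.png',c['color']); return c
def load(tag): return pickle.load(open(f'pics/{tag}.pkl','rb'))
def R(c):
    r=np.array(c['rotation'],float)
    if r.shape==(3,3): return r
    from scipy.spatial.transform import Rotation
    return Rotation.from_quat([r[1],r[2],r[3],r[0]]).as_matrix()
def K(c): return np.array([[c['fx'],0,c['cx']],[0,c['fy'],c['cy']],[0,0,1]])
def D(c): return np.array([c['k1'],0,0,0,0.])
def ray(c,u,v):
    p=cv2.undistortPoints(np.array([[[u,v]]],float),K(c),D(c))[0,0]
    return R(c)@np.array([p[0],p[1],1.])
def atz(c,u,v,z):
    d=ray(c,u,v); o=np.array(c['xyz']); return o+d*(z-o[2])/d[2]
def dep(c,u,v,w=1):
    m=c['z_map'][v-w:v+w+1,u-w:u+w+1]; m=m[m>0]
    return np.array(c['xyz'])+ray(c,u,v)*np.median(m) if m.size else None
def cloud(c):
    v,u=np.mgrid[0:384,0:512]; p=cv2.undistortPoints(np.stack([u,v],-1).reshape(-1,1,2).astype(float),K(c),D(c)).reshape(384,512,2)
    P=np.concatenate([p,np.ones((384,512,1))],-1)*c['z_map'][...,None]
    W=P@R(c).T+np.array(c['xyz']); W[c['z_map']==0]=np.nan; return W
def proj(c,X):
    X=(np.atleast_2d(X)-np.array(c['xyz']))@R(c)
    return cv2.projectPoints(X,np.zeros(3),np.zeros(3),K(c),D(c))[0].reshape(-1,2)
E
python3 - <<'E'
from h import *
for n in('scene','top'):
    c=grab(n,n+'0'); print(n,c['xyz'],c['rotation'],c['fx'],c['k1'])
a=[cv2.imread(f'pics/{n}0.png') for n in('scene','top')]
for n,i in zip(('scene','top'),a): cv2.imwrite(f'pics/{n}0b.png',cv2.resize(i,(800,600),interpolation=cv2.INTER_CUBIC))
s=sensors.get_state(); print(s['tcp_pos'],s['orientation'],s['clock'],s['finger_gap'],s['wrist_force'])
E
```

```text
pics
scene [1.27431467 0.69965431 1.5141426 ] [-0.1205312   0.34334746  0.88252479 -0.2978838 ] 486.46717411495325 -0.11855345521149632
top [ 0.3200356  -0.06777865  1.31799175] [-0.08140998  0.72629294 -0.67838934  0.07522558] 354.73421608897087 0.024660919735567884
[ 0.16257686 -0.55106281  0.23048471] [-8.30684074e-04  9.89735557e-01  1.42908489e-01  8.91276746e-06] 0.1 0.0854936315317208 [0.40433108 0.18238569 1.11222827]
```

View pics/scene0b.png

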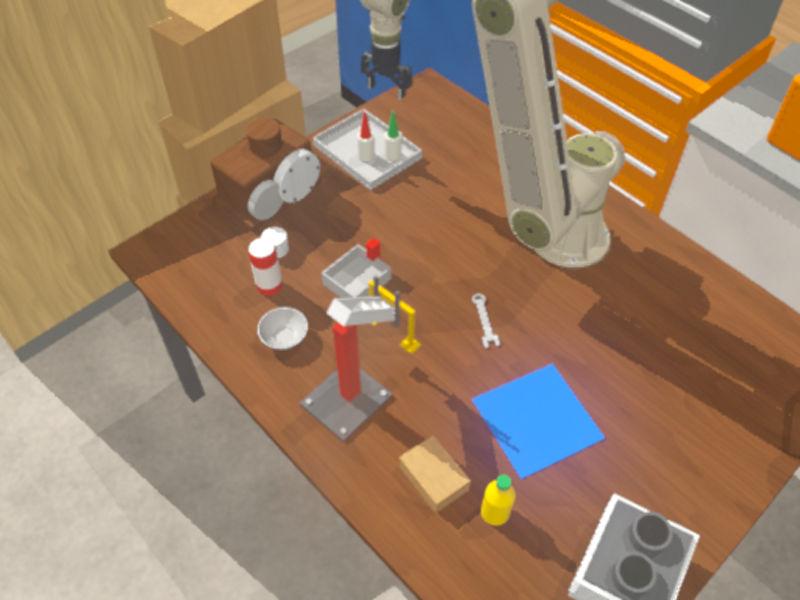

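View pics/top0b.png

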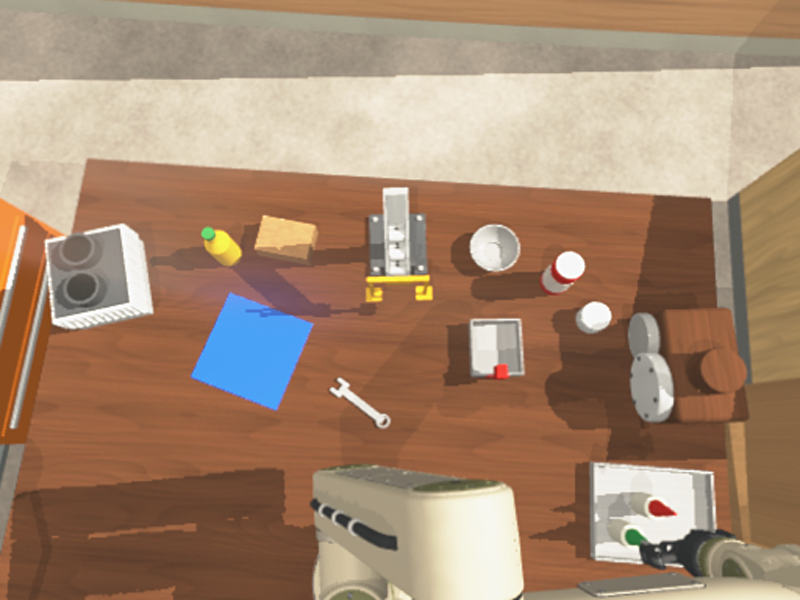

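The top view shows the dish at about (497,347) with its red grip at (501,371) towards the robot. The chute mouth with the yellow gate bar is at (398,282), the feet at (374,294) and (424,293), and the mat's corners at (230,293), (313,323), (277,410) and (191,377). All are on the 800-px scale. The spanner is at (360,403).

```bash
python3 - <<'E'
from h import *
c=load('top0'); W=cloud(c); hsv=cv2.cvtColor(c['color'],cv2.COLOR_BGR2HSV)
H,S,V=[hsv[...,i] for i in range(3)]; Z=W[...,2]
def box(u0,u1,v0,v1):
    m=np.zeros((384,512),bool); m[int(v0*.64):int(v1*.64),int(u0*.64):int(u1*.64)]=1; return m
def rect(m,z,n):
    v,u=np.nonzero(m); P=np.array([atz(c,a,b,z)[:2] for a,b in zip(u,v)]) if z is not None else W[m][:,:2]
    r=cv2.minAreaRect((P*1000).astype(np.float32)); print(n,len(P),'medz',np.nanmedian(Z[m]).round(4),'center',np.round(r[0],1),'size',np.round(r[1],1),'ang',round(r[2],2)); return P
rect(box(170,330,280,420)&(H>95)&(H<125)&(S>120),0.004,'mat')
b=box(455,540,305,390)
rect(b&(Z>0.035)&(Z<0.055)&(S<90),0.045,'dishrim')
rect(b&((H<8)|(H>172))&(S>150)&(Z>.085),0.097,'grip')
y=box(355,445,265,310)&(H>20)&(H<35)&(S>140)
rect(y,None,'yellow all')
for z0,z1 in((.10,.15),(.22,.26)):
    m=y&(Z>z0)&(Z<z1); rect(m,None,f'yellow{z0}')
    n,l,_,_=cv2.connectedComponentsWithStats(m.astype(np.uint8))
    for i in range(1,n):
        q=W[l==i]; print(len(q),q.mean(0).round(4),q.min(0).round(4),q.max(0).round(4))
g=box(355,445,180,300)&(Z>0.005)&(Z<0.03); rect(g,None,'plate')
t=box(375,420,180,275)&(Z>.2); P=W[t]; 
r=rect(t,None,'trough')
for s in range(190,280,10): print(s, *[np.round(dep(c,int(u*.64),int(s*.64),0)*1000) if dep(c,int(u*.64),int(s*.64),0) is not None else None for u in (386,397,408)])
im=c['color'][int(180*.64):int(400*.64),int(340*.64):int(540*.64)]
cv2.imwrite('pics/crop1.png',cv2.resize(im,None,fx=4.2,fy=4.2,interpolation=cv2.INTER_CUBIC)); print(im.shape)
E
```

```text
mat 3459 medz 0.0028 center [480.4 309.9] size [219.5 219.5] ang 73.23
dishrim 188 medz 0.0433 center [ 520.6 -264.9] size [131.  120.8] ang 3.91
grip 61 medz 0.0964 center [ 460.8 -271.3] size [27.4 24.1] ang 3.97
yellow all 252 medz 0.2349 center [618.4 -44.2] size [ 75.5 164.4] ang 28.08
yellow0.1 120 medz 0.1169 center [615.  -32.5] size [ 30.  140.4] ang 5.45
72 [ 0.6192 -0.0863  0.1178] [ 0.6046 -0.1026  0.1095] [ 0.6363 -0.0698  0.1462]
48 [0.6049 0.0225 0.1169] [0.5935 0.0083 0.1113] [0.62   0.038  0.1228]
yellow0.22 127 medz 0.2408 center [617.1 -30.6] size [ 15.5 119.7] ang 5.83
127 [ 0.6147 -0.0294  0.2406] [ 0.6048 -0.0906  0.226 ] [0.6274 0.0289 0.2457]
plate 808 medz 0.0106 center [785.2 -29.5] size [194.7 279.5] ang 79.15
trough 882 medz 0.2803 center [697.9 -27.3] size [152.6  65.8] ang 0.96
190 [765.  -0. 331.] [765. -21. 333.] [916. -34.   4.]
200 [753.  -0. 307.] [754. -22. 307.] [893. -35. -11.]
210 [739.  -1. 293.] [741. -22. 293.] [863. -37.  -2.]
220 [724.  -2. 282.] [726. -23. 279.] [834. -39.   9.]
230 [707.  -2. 266.] [703. -25. 280.] [805. -41.  10.]
240 [692.  -3. 252.] [684. -26. 280.] [781. -43.   8.]
250 [670.  -5. 250.] [669. -27. 257.] [751. -45.  12.]
260 [648.  -7. 255.] [654. -28. 242.] [728. -46.   9.]
270 [633.  -7. 240.] [637. -29. 231.] None
(141, 128, 3)
```

View pics/crop1.png

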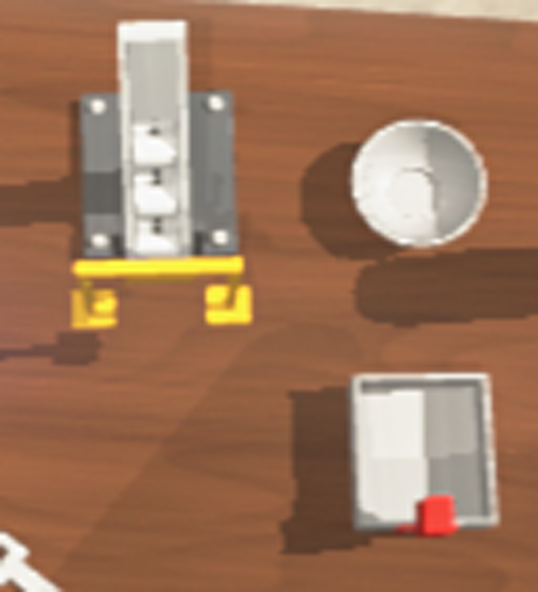

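The crop shows the feet at (95,307) and (228,304), the bar at (158,267), and the dish with its grip at (437,515). Next I'll check the station pose with both cameras and test how joint 6 responds to a turn.

```bash
python3 - <<'E'
from h import *
for t in('top0','scene0'):
    c=load(t); W=cloud(c); hsv=cv2.cvtColor(c['color'],cv2.COLOR_BGR2HSV); Z=W[...,2]
    H,S=hsv[...,0],hsv[...,1]
    y=(H>18)&(H<36)&(S>130)&(abs(W[...,0]-.615)<.06)&(abs(W[...,1]+.03)<.1)
    for z0,z1,n in((.108,.124,'feet'),(.23,.25,'bar')):
        P=W[y&(Z>z0)&(Z<z1)]; 
        r=cv2.minAreaRect((P[:,:2]*1000).astype(np.float32)); print(t,n,len(P),np.round(r[0],1),np.round(r[1],1),round(r[2],1),np.median(P[:,2]))
        for s in(-1,1):
            q=P[s*(P[:,1]+.031)>0]; a=cv2.minAreaRect((q[:,:2]*1000).astype(np.float32)); print('   ',len(q),np.round(a[0],1),np.round(a[1],1),round(a[2],1))
    if t=='scene0':
        b=(abs(W[...,0]-.52)<.09)&(abs(W[...,1]+.265)<.09)&(Z>.037)&(Z<.052)&(S<90)
        P=W[b]; r=cv2.minAreaRect((P[:,:2]*1000).astype(np.float32)); print('dish',len(P),r)
        b=((H<8)|(H>172))&(S>150)&(Z>.09)&(Z<.105)&(abs(W[...,0]-.46)<.04)&(abs(W[...,1]+.27)<.04)
        P=W[b]; r=cv2.minAreaRect((P[:,:2]*1000).astype(np.float32)); print('grip',len(P),r)
        m=(H>95)&(H<125)&(S>120)&(abs(W[...,0]-.48)<.2)&(abs(W[...,1]-.31)<.2)&(Z>-.01)&(Z<.02); P=W[m]; r=cv2.minAreaRect((P[:,:2]*1000).astype(np.float32)); print('mat',len(P),r)
    # trough walls: tops of the two side walls / plate colour
    pl=(S<60)&(Z>0.006)&(Z<.018)&(abs(W[...,0]-.75)<.13)&(abs(W[...,1]+.02)<.09); P=W[pl]
    r=cv2.minAreaRect((P[:,:2]*1000).astype(np.float32)); print('plate',len(P),r)
E
python3 -m handwheel '[[0,0,-20,0.1,1],[0,0,-40,0.2,1],[0,0,-40,0.2,1]]' 100
python3 -c "
from h import *
s=sensors.get_state();print(s['joint_pos'],s['orientation'])"
```

```text
top0 feet 137 [615.  -32.5] [ 30.  140.4] 5.4 0.11675252038226724
    70 [620.1 -86.2] [30.4 31.6] 3.7
    67 [609.5  23.3] [29.8 28.2] 4.7
top0 bar 148 [615.2 -30.8] [ 11.7 119.7] 5.8 0.24059823780358436
    70 [618.6 -62. ] [11.4 56.8] 5.0
    78 [611.4  -1. ] [10.7 59.8] 4.8
plate 719 ((766.9501342773438, -15.843582153320312), (157.61328125, 140.3416748046875), 3.9240920543670654)
scene0 feet 70 [617.3 -14.6] [ 31.8 121.7] 5.7 0.11612774615577792
    3 [636.1 -70.1] [2.4 7.3] 36.2
    67 [613.1  27.6] [31.8 36.9] 5.7
scene0 bar 111 [620.  -27.1] [ 18.8 127.9] 9.2 0.23952441231508392
    49 [626.2 -60.6] [18.5 58.8] 15.2
    62 [616.2   3.3] [16.  66.8] 8.2
dish 157 ((528.565185546875, -261.22998046875), (137.68898010253906, 123.74219512939453), 4.19691801071167)
grip 41 ((464.7248229980469, -265.77752685546875), (32.84555435180664, 34.242889404296875), 87.13215637207031)
mat 3377 ((483.52655029296875, 312.14593505859375), (224.1295928955078, 225.52294921875), 73.90234375)
plate 1044 ((771.9946899414062, -13.569686889648438), (160.1864013671875, 141.17030334472656), 5.78240966796875)
clock: 0.4
tcp_pos: [0.1628, -0.5526, 0.2736]
orientation: [0.002, 0.999, 0.043, 0.0]
wrist_force: [0.3, 0.1, 0.6]
finger_gap: 0.0855
grip_force: 0.0
[-1.42355703e+00  3.05212246e-01  1.37644906e-01  1.39947180e+00
  1.44714283e-05  1.63200784e+00] [1.86764570e-03 9.99073282e-01 4.30005677e-02 2.02639236e-04]
```

```bash
cat >> h.py <<'E'
def to(x,y,z,yawdeg):
    from scipy.spatial.transform import Rotation
    s=sensors.get_state(); q=s['orientation']; Rm=Rotation.from_quat([q[1],q[2],q[3],q[0]]).as_matrix()
    yaw=np.degrees(np.arctan2(Rm[1,0],Rm[0,0])); d=Rm.T@(np.array([x,y,z])-s['tcp_pos'])*1000
    t=-(((yawdeg-yaw)+180)%360-180)
    print('t',round(s['clock'],2),'tcp',np.round(s['tcp_pos'],4),'yaw',round(yaw,2),'j',np.round(s['joint_pos'],2),'zaxis',np.round(Rm[:,2],3)); print('delta',np.round(d,1),'turn',round(np.radians(t),4))
E
python3 -c "
from h import *
to(.462,-.2695,.2,184.3)"
```

```text
t 0.4 tcp [ 0.1628 -0.5526  0.2736] yaw 4.93 j [-1.42  0.31  0.14  1.4   0.    1.63] zaxis [ 0.001 -0.004 -1.   ]
delta [ 322.4 -256.6   72.7] turn -3.1306
```

```bash
python3 -m handwheel '[[50,-40,0,-0.15,1],[90,-70,0,-0.3,1],[130,-100,0,-0.45,1],[170,-135,0,-0.6,1],[210,-170,20,-0.75,1],[250,-200,30,-0.9,1],[290,-230,40,-1.05,1],[322,-257,50,-1.2,1]]' >/dev/null
python3 -m handwheel '[[0,0,0,-0.15,1],[0,0,0,-0.3,1],[0,0,0,-0.45,1],[0,0,0,-0.6,1],[0,0,0,-0.75,1],[0,0,0,-0.9,1],[0,0,0,-1.05,1],[0,0,0,-1.2,1]]' >/dev/null
python3 -m handwheel '[[0,0,0,-0.15,1],[0,0,0,-0.3,1],[0,0,0,-0.45,1],[0,0,0,-0.6,1],[0,0,0,-0.73,1],[0,0,0,-0.73,1],[0,0,0,-0.73,1]]' >/dev/null
python3 -c "
from h import *
to(.462,-.2695,.2,184.3)
to(.462,-.2695,.052,184.3)"
```

```text
t 2.7 tcp [ 0.4483 -0.2795  0.2245] yaw -175.81 j [-0.71  0.23 -0.09  1.26 -0.   -0.78] zaxis [-0.001  0.001 -1.   ]
delta [-14.5   9.   24.5] turn -0.0019
t 2.7 tcp [ 0.4483 -0.2795  0.2245] yaw -175.81 j [-0.71  0.23 -0.09  1.26 -0.   -0.78] zaxis [-0.001  0.001 -1.   ]
delta [-14.6   8.9 172.5] turn -0.0019
```

```bash
python3 -m handwheel '[[-14,9,40,0,1],[-14,9,80,0,1],[-14,9,80,0,1],[-14,9,80,0,1]]' >/dev/null
python3 - <<'E'
from h import *
to(.462,-.2695,.052,184.3)
a=grab('scene','s1'); b=grab('top','t1')
u,v=proj(a,[[.462,-.2695,.1]])[0]; u2,v2=proj(b,[[.462,-.2695,.1]])[0]; print(u,v,u2,v2)
f=lambda c,u,v:cv2.resize(c['color'][int(v)-50:int(v)+40,int(u)-35:int(u)+45],None,fx=5,fy=5,interpolation=cv2.INTER_CUBIC)
cv2.imwrite('pics/c2.png',np.hstack([f(a,u,v),f(b,u2,v2)]))
E
```

```text
t 3.1 tcp [ 0.4612 -0.2694  0.1452] yaw -175.75 j [-0.68  0.28 -0.22  1.08 -0.   -0.75] zaxis [-0.002  0.001 -1.   ]
delta [-0.9 -0.3 93.2] turn -0.0008
238.69594746890803 153.81858046538358 320.99290135604565 236.50498620173113
```

View pics/c2.png

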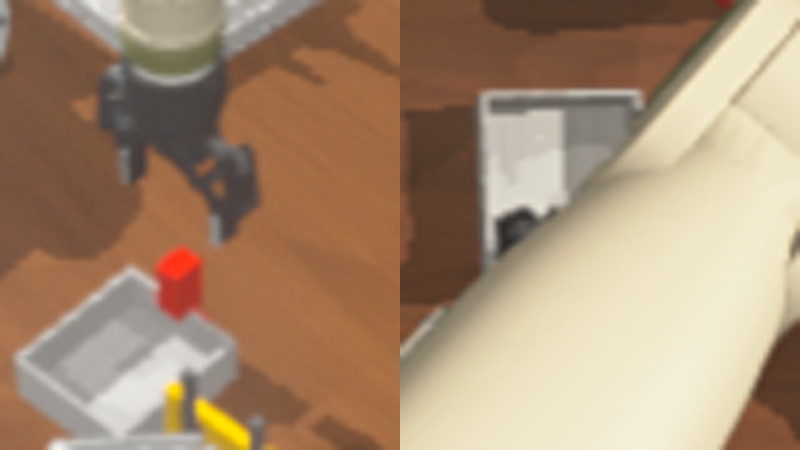

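In the left (scene) half, the open fingers at (130,165) and (222,225) straddle the grip at (180,262), so I'll descend and close.

```bash
python3 -m handwheel '[[-1,0,35,0,1],[-1,0,65,0,1],[-1,0,85,0,1],[-1,0,94,0,1],[-1,0,94,0,1],[-1,0,94,0,0],[-1,0,94,0,0],[-1,0,94,0,0]]' 110
python3 -m handwheel '[[0,0,0,0,0],[0,0,0,0,0],[0,0,0,0,0],[0,0,0,0,0]]' 110
python3 -c "
from h import *
to(.462,-.2695,.15,184.3)"
```

```text
clock: 4.0
tcp_pos: [0.4637, -0.2704, 0.0526]
orientation: [0.001, -0.038, 0.999, -0.001]
wrist_force: [0.6, 0.9, 0.8]
finger_gap: 0.0443
grip_force: 0.0
clock: 4.4
tcp_pos: [0.4634, -0.2702, 0.0522]
orientation: [0.001, -0.038, 0.999, -0.001]
wrist_force: [-1.2, 1.3, 5.2]
finger_gap: 0.0228
grip_force: 108.5
t 4.4 tcp [ 0.4634 -0.2702  0.0522] yaw -175.69 j [-0.68  0.36 -0.35  0.86 -0.   -0.75] zaxis [ 0.001 -0.001 -1.   ]
delta [  1.2   0.7 -97.8] turn 0.0002
```

```bash
python3 -m handwheel '[[0,0,-10,0,0],[0,0,-25,0,0],[0,0,-40,0,0],[0,0,-50,0,0],[0,0,-50,0,0]]' 110
python3 -c "
from h import *
to(.44,-.04,.1,185.3)"
```

```text
clock: 4.9
tcp_pos: [0.4636, -0.2703, 0.1028]
orientation: [0.001, -0.038, 0.999, -0.001]
wrist_force: [0.4, -0.7, -1.6]
finger_gap: 0.0231
grip_force: 107.8
t 4.9 tcp [ 0.4636 -0.2703  0.1028] yaw -175.69 j [-0.68  0.31 -0.28  0.97 -0.   -0.75] zaxis [ 0.002 -0.002 -1.   ]
delta [  6.2 231.4   2.4] turn -0.0172
```

```bash
python3 -m handwheel '[[1,20,1,0,0],[2,50,2,0,0],[3,85,2,0,0],[4,120,2,-0.01,0],[5,155,2,-0.01,0],[6,190,2,-0.017,0],[6,218,2,-0.017,0],[6,231,2,-0.017,0]]' 110
python3 -m handwheel '[[0,0,0,0,0],[0,0,0,0,0]]' 110
python3 - <<'E'
from h import *
to(.5225,-.039,.1,185.3)
a=grab('scene','s2'); b=grab('top','t2')
cv2.imwrite('pics/c3.png',np.hstack([cv2.resize(a['color'][130:260,180:300],None,fx=3.33,fy=3.33,interpolation=cv2.INTER_CUBIC)[:430],cv2.resize(b['color'][150:280,210:330],None,fx=3.33,fy=3.33,interpolation=cv2.INTER_CUBIC)[:430]]))
for c in (a,b):
    W=cloud(c); Z=W[...,2]; hsv=cv2.cvtColor(c['color'],cv2.COLOR_BGR2HSV)
    m=(abs(Z-.096)<.008)&(hsv[...,1]<90)&(W[...,0]>.44)&(W[...,0]<.59)&(abs(W[...,1]+.035)<.08); P=W[m]
    print(len(P),cv2.minAreaRect((P[:,:2]*1000).astype(np.float32)), np.linalg.lstsq(np.c_[P[:,:2]-P[:,:2].mean(0),np.ones(len(P))],P[:,2],rcond=None)[0])
E
```

```text
clock: 5.7
tcp_pos: [0.4381, -0.0376, 0.0986]
orientation: [-0.001, -0.047, 0.999, 0.0]
wrist_force: [-0.1, -0.2, -2.6]
finger_gap: 0.0231
grip_force: 108.1
clock: 5.9
tcp_pos: [0.4397, -0.0402, 0.0991]
orientation: [0.0, -0.046, 0.999, -0.0]
wrist_force: [1.0, -0.8, -2.2]
finger_gap: 0.0231
grip_force: 108.1
t 5.9 tcp [ 0.4397 -0.0402  0.0991] yaw -174.7 j [-0.27  0.15 -0.51  0.91 -0.   -0.37] zaxis [ 0.    -0.001 -1.   ]
delta [-82.5  -6.4  -0.9] turn 0.0001
94 ((504.55633544921875, -29.81170654296875), (130.75808715820312, 120.4594955444336), 3.822713851928711) [-0.00814332  0.01685159  0.09156783]
7 ((567.5548706054688, -77.5084228515625), (12.508158683776855, 8.009641647338867), 67.4456558227539) [0.2989419  0.17089086 0.09103255]
```

View pics/c3.png

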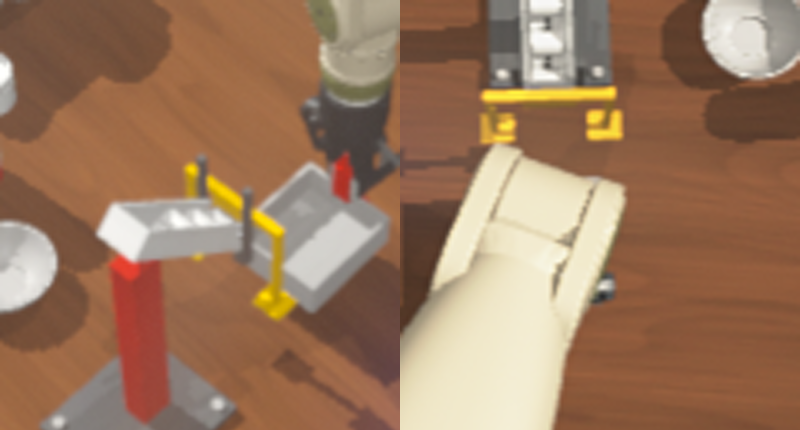

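The scene half shows the dish level just in front of the gate, centred between the feet: near foot at (275,300), dish rim corners at (310,305) and (388,220). I'll slide it forward 82 mm.

```bash
python3 -m handwheel '[[-15,-1,0,0,0],[-35,-3,0,0,0],[-55,-4,0,0,0],[-72,-6,0,0,0],[-82,-6,0,0,0],[-82,-6,0,0,0],[-82,-6,0,0,0]]' 110
python3 - <<'E'
from h import *
to(.5225,-.039,.162,185.3)
a=grab('scene','s3')
cv2.imwrite('pics/c4.png',cv2.resize(a['color'][140:250,180:300],None,fx=5,fy=5,interpolation=cv2.INTER_CUBIC))
c=a;W=cloud(c); Z=W[...,2]; hsv=cv2.cvtColor(c['color'],cv2.COLOR_BGR2HSV)
m=(abs(Z-.094)<.008)&(hsv[...,1]<90)&(W[...,0]>.5)&(W[...,0]<.67)&(abs(W[...,1]+.035)<.08); P=W[m]
print(len(P),cv2.minAreaRect((P[:,:2]*1000).astype(np.float32)))
E
```

```text
clock: 6.7
tcp_pos: [0.5209, -0.0386, 0.0989]
orientation: [-0.001, -0.046, 0.999, 0.0]
wrist_force: [-0.3, 0.4, -2.0]
finger_gap: 0.0231
grip_force: 108.2
t 6.7 tcp [ 0.5209 -0.0386  0.0989] yaw -174.76 j [-0.23  0.29 -0.32  0.96 -0.   -0.32] zaxis [-0.002  0.    -1.   ]
delta [ -1.4  -0.5 -63.1] turn -0.001
106 ((583.7500610351562, -28.59471893310547), (134.6818389892578, 117.47361755371094), 5.06708288192749)
```

View pics/c4.png

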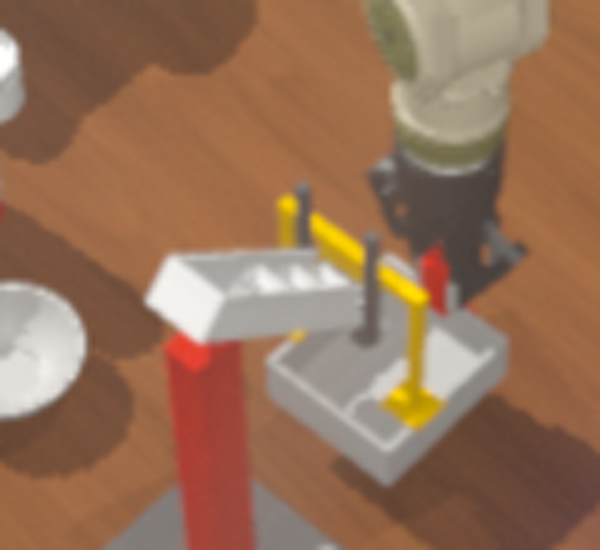

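The near foot at (412,405) sits just above the dish's side rim, in the middle of its length, so the fit is right. I'll raise to contact first and check, then open.

```bash
python3 -m handwheel '[[-1,0,-8,0,0],[-1,0,-18,0,0],[-1,0,-28,0,0],[-1,0,-38,0,0],[-1,0,-48,0,0],[-1,0,-56,0,0],[-1,0,-62,0,0],[-1,0,-64,0,0]]' 110
python3 -m handwheel '[[0,0,0,0,0],[0,0,0,0,0],[0,0,0,0,0],[0,0,0,0,0],[0,0,0,0,0],[0,0,0,0,0],[0,0,0,0,0],[0,0,0,0,0]]' 110
python3 - <<'E'
from h import *
to(.5225,-.039,.162,185.3)
a=grab('scene','s4')
cv2.imwrite('pics/c5.png',cv2.resize(a['color'][130:240,180:300],None,fx=5,fy=5,interpolation=cv2.INTER_CUBIC))
W=cloud(a);hsv=cv2.cvtColor(a['color'],cv2.COLOR_BGR2HSV)
H,S,Z=hsv[...,0],hsv[...,1],W[...,2]
y=(H>18)&(H<36)&(S>130)&(abs(W[...,0]-.615)<.06)&(abs(W[...,1]+.03)<.1)
print('bar top z',np.percentile(Z[y],[50,90,98]), 'before', .2395)
E
```

```text
clock: 7.55
tcp_pos: [0.523, -0.0382, 0.164]
orientation: [0.0, -0.046, 0.999, -0.0]
wrist_force: [-0.2, -0.7, -6.4]
finger_gap: 0.0228
grip_force: 113.5
clock: 8.35
tcp_pos: [0.5226, -0.0381, 0.1632]
orientation: [-0.0, -0.046, 0.999, -0.0]
wrist_force: [-0.5, 0.3, -4.1]
finger_gap: 0.0228
grip_force: 113.7
t 8.35 tcp [ 0.5226 -0.0381  0.1632] yaw -174.72 j [-0.23  0.25 -0.21  1.11 -0.   -0.32] zaxis [-0. -0. -1.]
delta [ 0.1 -0.9  1.2] turn -0.0003
bar top z [0.25810464 0.28549016 0.28983732] before 0.2395
```

View pics/c5.png

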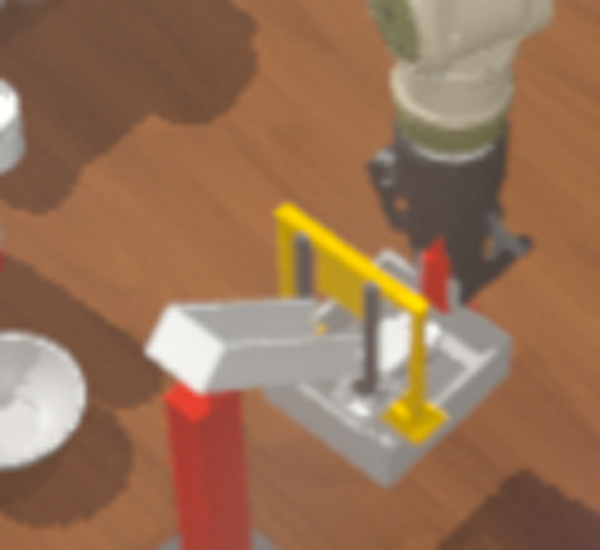

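The gate is up and the chute at (270,330) is empty, with the caps around (360,400), (385,435) and (410,340) in the dish. The wrist force of -4.1 N fits all three caps plus the gate. I'll hold half a second more, check the heights, then lower slowly.

```bash
python3 -m handwheel '[[0,0,0,0,0],[0,0,0,0,0],[0,0,0,0,0],[0,0,0,0,0],[0,0,0,0,0]]' 110
python3 - <<'E'
from h import *
a=grab('scene','s5'); W=cloud(a)
for u,v in((410,340),(400,350),(425,330),(360,400),(385,435),(350,315)): print((u,v),dep(a,180+u//5,130+v//5,0))
d=np.abs(a['color'].astype(int)-load('s4')['color']).max(2); print((d>40).sum())
E
```

```text
clock: 8.9
tcp_pos: [0.5227, -0.0381, 0.1633]
orientation: [0.0, -0.046, 0.999, -0.0]
wrist_force: [-0.3, -0.1, -4.4]
finger_gap: 0.0228
grip_force: 113.7
(410, 340) [0.61820564 0.02706949 0.24889366]
(400, 350) [ 0.57986534 -0.02190187  0.15367648]
(425, 330) [0.60561349 0.02785901 0.24915649]
(360, 400) [ 0.61479816 -0.02479426  0.12378962]
(385, 435) [0.61787599 0.00442273 0.11510986]
(350, 315) [ 0.56940407 -0.08531164  0.12278022]
0
```

```bash
python3 -m handwheel '[[0,0,6,0,0],[0,0,14,0,0],[0,0,22,0,0],[0,0,30,0,0],[0,0,38,0,0],[0,0,46,0,0],[0,0,54,0,0],[0,0,62,0,0]]' 110
python3 -m handwheel '[[0,0,2,0,0],[0,0,2,0,0],[0,0,2,0,0],[0,0,2,0,0]]' 110
python3 - <<'E'
from h import *
a=grab('scene','s6')
cv2.imwrite('pics/c6.png',cv2.resize(a['color'][140:250,180:300],None,fx=5,fy=5,interpolation=cv2.INTER_CUBIC))
W=cloud(a);hsv=cv2.cvtColor(a['color'],cv2.COLOR_BGR2HSV)
H,S,Z=hsv[...,0],hsv[...,1],W[...,2]
y=(H>18)&(H<36)&(S>130)&(abs(W[...,0]-.615)<.06)&(abs(W[...,1]+.03)<.1)
print('bar',np.percentile(Z[y],[50,90,98]))
to(.44,-.0465,.1,185.3)
E
```

```text
clock: 9.75
tcp_pos: [0.5227, -0.0381, 0.1006]
orientation: [0.0, -0.046, 0.999, -0.0]
wrist_force: [0.5, -0.1, -3.3]
finger_gap: 0.0223
grip_force: 113.8
clock: 10.15
tcp_pos: [0.5231, -0.0382, 0.0997]
orientation: [0.0, -0.046, 0.999, -0.0]
wrist_force: [-0.1, 0.1, -3.2]
finger_gap: 0.0229
grip_force: 113.8
bar [0.21938842 0.24299866 0.26068093]
t 10.2 tcp [ 0.5231 -0.0383  0.0998] yaw -174.72 j [-0.23  0.29 -0.32  0.96 -0.   -0.32] zaxis [ 0.001 -0.    -1.   ]
delta [83.5 -0.6 -0.3] turn -0.0003
```

View pics/c6.png

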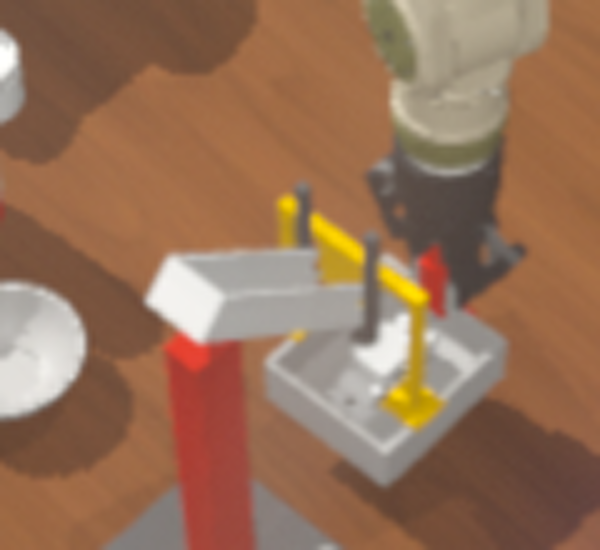

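The bar end is back at (427,295), the same pixel as before opening, so the gate is shut. The chute is empty and the caps are in the dish at (385,350), (375,395) and (350,398). I'll back out and carry to the mat.

```bash
python3 -m handwheel '[[8,0,0,0,0],[22,0,0,0,0],[38,0,0,0,0],[54,0,0,0,0],[70,0,0,0,0],[80,0,0,0,0],[83,0,0,0,0],[83,0,0,0,0]]' 110 >/dev/null
python3 -m handwheel '[[0,10,0,0,0],[0,28,0,0,0],[0,50,0,0,0],[0,74,0,0,0],[0,98,0,0,0],[0,122,0,0,0],[0,146,0,0,0],[0,170,0,0,0]]' 110 >/dev/null
python3 -m handwheel '[[0,24,0,0,0],[0,48,0,0,0],[0,72,0,0,0],[0,96,0,0,0],[0,120,0,0,0],[0,144,0,0,0],[0,162,0,0,0],[0,172,0,0,0]]' 110
python3 -c "
from h import *
to(.42,.305,.06,185.3)"
```

```text
clock: 12.6
tcp_pos: [0.4084, 0.2971, 0.0991]
orientation: [0.0, -0.047, 0.999, 0.0]
wrist_force: [0.1, -0.4, -3.5]
finger_gap: 0.0227
grip_force: 113.7
t 12.6 tcp [0.4084 0.2971 0.0991] yaw -174.59 j [ 0.47  0.26 -0.36  0.95  0.    0.38] zaxis [ 0.     0.001 -1.   ]
delta [-12.3   6.7  39.1] turn 0.0019
```

```bash
python3 -m handwheel '[[-6,3,4,0,0],[-12,6,12,0,0],[-12,7,20,0,0],[-12,7,27,0,0],[-12,7,33,0,0],[-12,7,37,0,0],[-12,7,39,0,0],[-12,7,39,0,0]]' 110
python3 -m handwheel '[[0,0,1,0,0],[0,0,2,0,0],[0,0,2,0,0],[0,0,2,0,0]]' 110
python3 - <<'E'
from h import *
to(.42,.305,.0562,185.3)
a=grab('scene','s7'); W=cloud(a); hsv=cv2.cvtColor(a['color'],cv2.COLOR_BGR2HSV); Z=W[...,2]
m=(abs(Z-.048)<.008)&(hsv[...,1]<90)&(abs(W[...,0]-.482)<.09)&(abs(W[...,1]-.31)<.09); P=W[m]
print(len(P),cv2.minAreaRect((P[:,:2]*1000).astype(np.float32)),'mat(scene) 483.5 312.1',np.linalg.lstsq(np.c_[P[:,:2]-P[:,:2].mean(0),np.ones(len(P))],P[:,2],rcond=None)[0])
cv2.imwrite('pics/c7.png',cv2.resize(a['color'][200:320,270:400],None,fx=5,fy=5,interpolation=cv2.INTER_CUBIC))
E
```

```text
clock: 13.4
tcp_pos: [0.4197, 0.3026, 0.06]
orientation: [-0.0, -0.046, 0.999, -0.0]
wrist_force: [0.8, 0.1, -3.3]
finger_gap: 0.0228
grip_force: 113.8
clock: 13.8
tcp_pos: [0.4199, 0.3029, 0.0584]
orientation: [0.0, -0.046, 0.999, 0.0]
wrist_force: [-0.3, 0.3, -3.5]
finger_gap: 0.023
grip_force: 113.7
t 13.8 tcp [0.4199 0.3029 0.0584] yaw -174.71 j [ 0.47  0.32 -0.39  0.86 -0.    0.38] zaxis [ 0.  0. -1.]
delta [-0.3  2.1  2.2] turn -0.0002
368 ((483.75439453125, 311.2579345703125), (133.8856964111328, 118.75963592529297), 5.92788028717041) mat(scene) 483.5 312.1 [0.00253612 0.01114122 0.04799619]
```

View pics/c7.png

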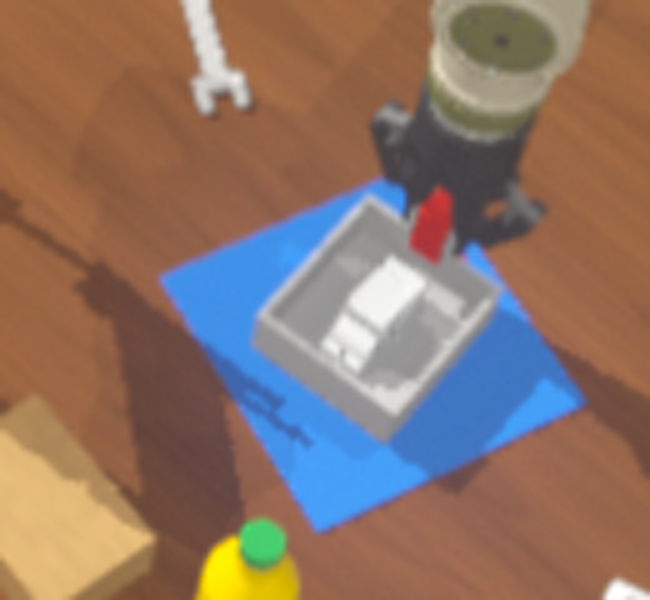

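The dish is centred on the mat (dish at 375,320, mat from 160,275 to 583,405) with the caps in it. I'll lower to contact.

```bash
for i in 1 2 3 4; do python3 -m handwheel '[[0,0,0.7,0,0],[0,0,0.7,0,0]]' 110 | egrep 'tcp|wrist'; done
```

```text
tcp_pos: [0.4198, 0.3028, 0.0575]
wrist_force: [0.4, -0.5, -3.9]
tcp_pos: [0.4198, 0.3028, 0.0567]
wrist_force: [0.5, 0.0, -3.1]
tcp_pos: [0.4199, 0.3029, 0.0563]
wrist_force: [-0.9, 0.5, -0.7]
tcp_pos: [0.42, 0.3029, 0.0562]
wrist_force: [-2.7, -1.6, 4.8]
```

Contact, so I'll release slowly and rise.

```bash
python3 -m handwheel '[[0,0,0,0,0.4],[0,0,0,0,0.6],[0,0,0,0,1],[0,0,0,0,1],[0,0,0,0,1],[0,0,0,0,1],[0,0,0,0,1]]' 20
python3 -m handwheel '[[0,0,-15,0,1],[0,0,-40,0,1],[0,0,-70,0,1],[0,0,-100,0,1],[0,0,-130,0,1],[0,0,-150,0,1],[0,0,-150,0,1],[0,0,-150,0,1]]'
python3 - <<'E'
from h import *
a=grab('scene','s8'); W=cloud(a); hsv=cv2.cvtColor(a['color'],cv2.COLOR_BGR2HSV); Z=W[...,2]
m=(abs(Z-.048)<.008)&(hsv[...,1]<90)&(abs(W[...,0]-.482)<.09)&(abs(W[...,1]-.31)<.09); P=W[m]
print(len(P),cv2.minAreaRect((P[:,:2]*1000).astype(np.float32)),np.linalg.lstsq(np.c_[P[:,:2]-P[:,:2].mean(0),np.ones(len(P))],P[:,2],rcond=None)[0])
cv2.imwrite('pics/c8.png',cv2.resize(a['color'],(800,600),interpolation=cv2.INTER_CUBIC))
E
```

```text
clock: 15.35
tcp_pos: [0.4199, 0.3028, 0.0554]
orientation: [-0.0, -0.046, 0.999, -0.0]
wrist_force: [0.6, -0.3, 0.4]
finger_gap: 0.0854
grip_force: 0.0
clock: 16.15
tcp_pos: [0.42, 0.3029, 0.2053]
orientation: [0.0, -0.046, 0.999, 0.0]
wrist_force: [-0.3, -0.6, -1.0]
finger_gap: 0.0852
grip_force: 0.0
339 ((481.1547546386719, 310.1372985839844), (139.58766174316406, 118.52993774414062), 5.743686199188232) [0.00291403 0.01210314 0.04676917]
```

View pics/c8.png

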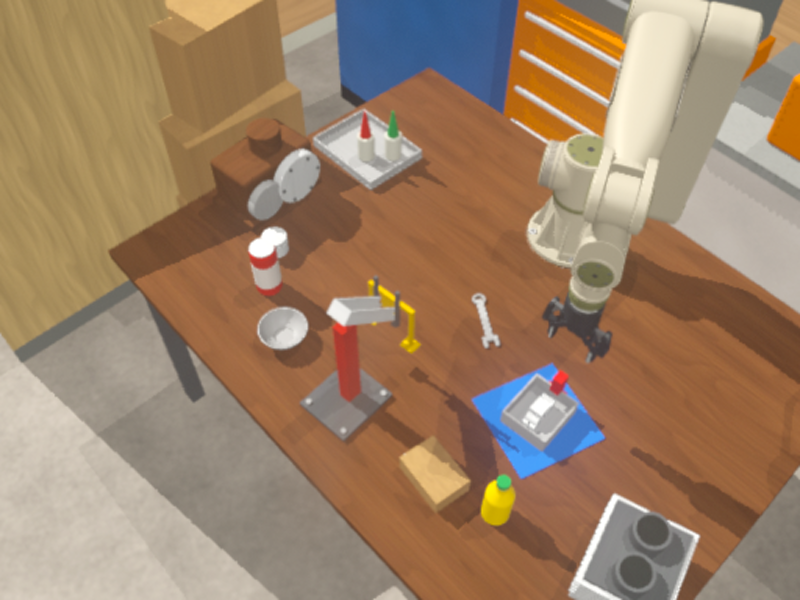

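The dish stands on the mat at (540,410) with the caps inside. The gate is shut at (393,312), the gripper is clear, and nothing else has moved.

```bash
python3 -c "
from workcell import workorder
print(workorder.hand_in())"
```

```text
the job is handed in; nothing more can be done
None
```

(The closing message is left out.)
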